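# Clear the hearing band off the degreaser and open its safety cap

## Robot

A 7-joint arm with a two-finger parallel gripper is mounted at the origin on the work surface. World frame = base frame: x ahead of the robot, y to its left, z up, the work surface at z = 0. Lengths are in m, angles in degrees, forces in N, time in s.
With the tool pointing down it reaches from about 0.425 to 0.925 m from the base axis. Payload 6.8 kg.
Tool frame: the origin (TCP) lies on the centre line of the jaws, within the pads' length; the fingertips stand 14 mm ahead of it and the grasp point (between the pads) lies 5 mm behind it; z points along the fingers, y is the direction in which the jaws open and shut (so a half turn about z gives the same grasp; the last joint's range is limited). The gripper opens to 88 mm and grips with 3 to 60 N. Pads are 20 mm wide; open, the fingers measure 115 mm over their backs; the gripper's body (75 mm by 178 mm) begins 61 mm behind the grasp point.
Start: joints at [-78.73, 27.33, 1.283, 89.118, -0.659, 63.558, -4.761], TCP at [0.203, 0.644, 0.2] pointing down, gripper open.
Joint ranges: [-169.35, 169.35], [-19.33, 120.38], [-80.79, 83.38], [13.8, 139.57], [-78.32, 258.32], [9.67, 109.79], [-169.56, 169.56]. Speed limits (degrees/s): [136.94, 136.94, 180, 180, 180, 180, 180].

## Interface

Orientations are given as [roll, pitch, yaw] about the fixed x, y, z axes, in that order (R = Rz(yaw) Ry(pitch) Rx(roll)).
In Python, from plant import bot gives the robot as it stands.
- The arm moves only by the tool apply_moves, never from a script. Its argument "increments" is text: rows parted by semicolons, each of 7 numbers parted by spaces: the shift along the tool's x, y, z each as a share of 60 cm, from -1 to 1, then the turn, a rotation vector about the tool's x, y, z each as a share of 180 degrees, from -1 to 1, then the closure, from 0 (fully open) to 1 (shut). In form: tx ty tz ax ay az gripper; .... A call has 1 to 8 rows; each row is the pose to reach, as a shift and turn from the pose commanded when the call began, along the tool's axes at that moment, turning the shorter way round; what a row does not reach only later rows make up. A row lasts 1/12 s, in which the tool goes at most 41.7 mm and 7.16 degrees, less where a joint would pass 70% of its speed; a pose out of reach is approached as far as the arm can. A call with a number of a shift or a turn outside -1 to 1 is refused whole. A call with a gripper value outside its range is refused whole. The fingers move at their own pace and stop on an object; the grip force is fixed at half the most. Time passes only in rows, so rows that repeat a pose let the fingers close. It gives the time, the measured TCP pose, the force and the opening at its end, in the units of the state.
- bot.sense(): the state, without advancing time (a new reading comes with each control period).
- bot.read_camera(name): name is "scene" or "top" or "wrist"; returns a dict with "frame" (420x560x3 uint8, red, green, blue), "range_z" (420x560 float32, m along the optical axis (not along the pixel's ray), 0 where there is no reading), "camera_matrix" (3x3 intrinsics, pixels), "position" and "attitude" of the camera in the world. Camera axes: x right, y down, z forward; pixel columns grow to the right and rows downward; lengths in m; the calibration is good to about 2 mm. A picture is of the moment at which its call begins.
- bot.sign_off(): hands the job in, once; it reports no verdict.
Trained networks look in a picture, given as the dict that the camera call returned (one of the last four; its "shot" number tells which), for a name from the list of things; names that differ only in an ending like _2 or _b are one class to them, and where a whole thing is asked for, a point or a joint stands for the part that bears it (a point fixed in the world has none). Each returns a list of dicts, best first, with "confidence" (0 to 1); they miss things now and then, are a little off and sometimes report something else, mostly with a low value. They report only what shows in the picture. A call takes as long as a camera call. They do not tell look-alikes from the thing itself.
- bot.look_for(target, picture): "pixel" ([column, row] in pixels, amid what is visible of it).
- bot.trace(target, picture): "mask" (420x560 bool, what is visible of it) and "pixel" ([column, row] in pixels, amid what is visible of it).
- bot.landmark_of(target, picture): "pixel" ([column, row] in pixels: a listed point, or the origin of a listed thing).
The state is a dict: "time_s": time; "q": joint angles; "dq": joint speeds; "tau": joint torques, N m; "tcp_pos": TCP position; "ee_rot": TCP orientation; "ft_force": force on the tool from outside, world axes, zero at the start; "ft_torque": the same for the moment, N m; "opening": opening from 0.0 (shut) to 1.0 (fully open).
Only numpy, scipy, OpenCV 4.12 (cv2) and the standard library are available. Lean on these libraries where they do the work, as an engineer would, in place of code of your own. Each camera call takes 0.05 s, during which the arm holds its last target.

## Task

Someone has hung a hearing band over the degreaser bottle that stands in the bench holder: hang it over the bare bar of the bench rail instead, one arm of the band each side of the bar, and let go of it. Then push the bottle's safety cap down, keep it down while you twist it anticlockwise until it is free, and lift it off; finish still gripping the cap, holding it level and still a few centimetres straight above the open mouth, with the bottle left standing in its holder and everything else left where it is.

Things in the scene. Friction and masses are not known exactly. Their poses are not given: they have to be found in the camera images.
- hearing_band: rigid U-shaped plastic headband, 50 to 80 g, soft plug on each end, hung crown up over the bottle's cap at the start. Origin: centre of the flat underside of its padded crown, which rests on cap or bar; z up as it hangs. Arms spread along x, strap width along y. Below the crown the arms lie 50 to 60 mm either side in x, at most 22 mm wide in y, and end 100 mm below the origin.
- crown_top (a point): centre of the top of the band's crown, 14 mm above its underside. The crown is a straight block 50 mm long in the band's x, 24 mm wide in its y and 14 mm high: pinch it across its width from above.
- rail: bench hanging rail, fixed: level steel bar 16 mm in diameter, 300 mm long, on two posts at y = +-135 mm (collars 25 mm across). Origin: on the bench, midway between the posts; the bar runs along y, its axis 160 mm and its top 168 mm above the origin. A wire brush and a spanner hang on hooks at y = 78 and 107 mm; the bar is bare from y = -115 to 60 mm.
- holder: bench bottle holder, fixed: sheet-steel tray 79 mm deep (x), 262 mm long (y), three 73 mm square pockets centred at y = -90, 0 and 90 mm, walls 45 mm high, floor 3 mm thick. Origin: centre of its underside. Degreaser bottle, spout bottle and jar stand in the pockets in any order.
- bottle: degreaser bottle: square white plastic, 70 x 70 mm, 100 mm to the shoulder, round neck 36 mm across with its rim 140 mm above the base; 0.4 to 0.75 kg, loose in a pocket that keeps it from turning more than a few degrees. Three hooked lugs on the neck, 120 degrees apart, hold the cap. Origin: centre of its underside, z up.
- mouth (a point): centre of the bottle's mouth, at the height of the rim (140 mm above its base).
- cap: push-and-turn safety cap on the bottle: round, ribbed, 53 mm across, 28 mm high. Origin: centre of its lower edge, z up; locked, this edge is 123 mm above the bottle's base (17 mm below the rim, 15 mm above the shoulder), so the whole side can be gripped from above. Its x lies along the bottle's x when locked. 40 g.
- cap_top (a point): centre of the cap's top. How it opens: a sprung liner pushes it up into its hooks. Pressing takes 5 N to start, 9 N at 3 mm, 12 N at its full travel of 6 mm. Only when 3.5 mm down or more (5 is good) does it turn, anticlockwise from above; turned 40 to 80 degrees from locked it is free to lift straight off; a stop at 81. It does not turn clockwise.
- spout_bottle: bystander: square white bottle like the other, 70 x 70 mm and 85 mm to the shoulder, but with a small collar and a thin pointed spout, 128 mm high in all; in another pocket of the holder. Origin: centre of its underside.
- grease_jar: bystander: round white jar with a wide flat lid, 69 mm across, 78 mm high, in another pocket of the holder. Origin: centre of its underside.
- insert_box: bystander: flat plastic box with a clear lid, 70 x 45 x 24 mm, lying on the bench under or near the rail. Origin: centre of its underside.
- tape_measure: bystander: tape measure standing on the bench, 70 x 40 x 64 mm. Origin: centre of its underside.
- screwdriver: bystander: screwdriver lying on the bench, about 190 mm long. Origin: on its underside, about mid-length.
- cutter_box: bystander: square clear plastic cutter box, 105 x 26 x 26 mm, lying on the bench. Origin: centre of its underside.
Mind the look-alikes: they are no part of the job. Leave any green or turquoise look-alike of the cap alone.

How it is judged (in metres and radians):
On the way, in this order (a step that is already met when the one before it is completed fails the run):
1. the hearing band hangs over the bar of the rail, released (x of hearing_band in the frame of rail between -0.02 and 0.02 m and y of hearing_band in the frame of rail between -0.12 and 0.065 m and z of hearing_band in the frame of rail between 0.16 and 0.18 m and angle between hearing_band's own z axis and vertical below 0.4 rad and angle between the y axis of hearing_band and the y axis of rail, either way round below 0.45 rad and contact force between hearing_band and rail above 0.15 N and contact force between each of the arm, the fingers and hearing_band below 0.05 N and linear speed of hearing_band below 0.05 m/s), for 0.2 s.
2. the cap is pressed down on the neck by more than 3 mm (z of cap in the frame of bottle between 0.11 and 0.12 m), for 0.05 s.
3. the cap is twisted out of its hooks, still on the neck (z of cap in the frame of bottle between 0.11 and 0.132 m and angle between the x axis of cap and the x axis of bottle, either way round above 0.6 rad), for 0.05 s.
At the end, for the whole second after the job is handed in: Band let go on the bare bar, crown within 20 mm of the bar, within 0.4 rad of upright; bottle upright in its pocket; cap gripped, still, level within 0.3 rad, lower edge 15 to 110 mm above the rim, within 25 mm of the mouth line, off the bottle; bystanders within 30 mm (in holder 20) (all of step 1 and angle between bottle's own z axis and vertical below 0.08 rad and z of bottle in the frame of holder between -0.002 and 0.008 m and z of cap in the frame of mouth between 0.015 and 0.11 m and horizontal distance between cap and mouth below 0.025 m and angle between cap's own z axis and vertical below 0.3 rad and linear speed of cap below 0.03 m/s and contact force between the fingers and cap above 1 N and contact force between cap and bottle below 0.05 N and distance of each of spout_bottle, grease_jar from where it was at the start of the episode below 0.02 m and distance of each of insert_box, tape_measure, screwdriver, cutter_box from where it was at the start of the episode below 0.03 m); the arm keeps its last pose, push and grip.
It fails at once if the bottle is pulled up out of its holder or tipped over (z of bottle in the frame of holder above 0.02 m or angle between bottle's own z axis and vertical above 0.25 rad).
It fails at once if a bystander is knocked about (moved by more than 50 mm) (distance of any of spout_bottle, grease_jar, insert_box, tape_measure, screwdriver, cutter_box from where it was at the start of the episode above 0.05 m).
It fails at once if the cap is dropped on the bench (height (world z) of cap below 0.06 m).
It fails at once if the hearing band is dropped on the bench (height (world z) of hearing_band below 0.09 m).
It also fails if it takes over 58 s, if anything falls off the work surface, if the arm or the gripper's body presses on something with over 40 N, if the wrist force passes 120 N, or if a joint passes its speed limit or range.

## Working session

There is one attempt and no reset: what is moved stays moved. The work goes in short steps, Python scripts to look and compute and a tool call to move; the robot and the scene stay as the last step left them, time stands still between calls to the robot, and variables do not carry over. Pictures are saved under pics/ and viewed, and the job is handed in when it is done.

Besides the shell and the picture viewer there is one more tool, called after "Call:" in YAML: its name, and indented under it one key for each argument. apply_moves: Moves the arm, as the interface text tells. Its arguments: {"type":"object","properties":{"increments":{"type":"string"}},"required":["increments"]}

```bash
mkdir -p pics; ls; cat > h.py <<'E'
import numpy as np,cv2
from plant import bot
from scipy.spatial.transform import Rotation as R
def save(p,n): cv2.imwrite('pics/'+n+'.png',cv2.cvtColor(p['frame'],cv2.COLOR_RGB2BGR))
def rot(a):
    a=np.array(a,float)
    if a.shape==(3,3): return a
    if a.shape==(4,): return R.from_quat(a).as_matrix()
    return R.from_euler('xyz',a,degrees=True).as_matrix()
def pt(p,u,v,z=None):
    if z is None: z=p['range_z'][int(round(v)),int(round(u))]
    K=p['camera_matrix'];c=np.array([(u-K[0,2])/K[0,0]*z,(v-K[1,2])/K[1,1]*z,z])
    return rot(p['attitude'])@c+np.array(p['position'])
def cloud(p):
    z=p['range_z'];v,u=np.indices(z.shape);K=p['camera_matrix']
    c=np.stack([(u-K[0,2])/K[0,0]*z,(v-K[1,2])/K[1,1]*z,z],-1)
    w=c@rot(p['attitude']).T+np.array(p['position']);w[z==0]=np.nan
    return w
def onz(p,u,v,h):
    a=pt(p,u,v,1.0);o=np.array(p['position']);d=a-o
    return o+d*(h-o[2])/d[2]
E
python3 - <<'E'
from h import *
print(bot.sense())
for n in('scene','top','wrist'):
    p=bot.read_camera(n);save(p,n+'0');print(n,p['position'],p['attitude'],p['camera_matrix'])
E
```

```text
pics
{'time_s': 0.0, 'q': array([-78.72968082,  27.37622688,   1.27966366,  89.1782077 ,
        -0.65940801,  63.55813263,  -4.76202252]), 'dq': array([-0.03572074, -0.030617  ,  0.02605311,  0.02917915, -0.03353887,
        0.01232476,  0.12191382]), 'tau': array([-1.67361150e-04, -5.82845557e+01,  1.53480962e+00, -2.72604954e+01,
       -5.42989851e-02,  1.71375816e-02,  1.68717411e-04]), 'tcp_pos': array([0.20238896, 0.64326155, 0.19937738]), 'ee_rot': array([-1.79895017e+02,  7.24906820e-03,  1.62536555e+02]), 'ft_force': array([0.00362916, 0.66284429, 0.77342531]), 'ft_torque': array([-0.01766077,  0.01987818,  0.06872356]), 'opening': 1.0008671007923136}
scene [1.04069794 0.57673851 0.75846534] [-128.81244321   -0.84608288  137.49711506] [[492.70627069   0.         273.42401444]
 [  0.         492.70627069 201.67616304]
 [  0.           0.           1.        ]]
top [0.4209382  0.00602001 1.07726548] [-174.68359329    0.61477231  -89.10633808] [[405.56230745   0.         278.84859738]
 [  0.         405.56230745 201.6285016 ]
 [  0.           0.           1.        ]]
wrist [0.12532557 0.66768599 0.38419095] [1.62898504e+02 8.14447201e-02 7.26035068e+01] [[305.39685016   0.         281.69936182]
 [  0.         305.39685016 208.64729229]
 [  0.           0.           1.        ]]
```

View pics/scene0.png

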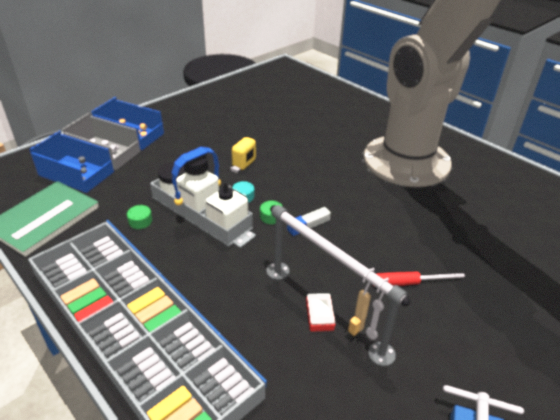

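View pics/top0.png

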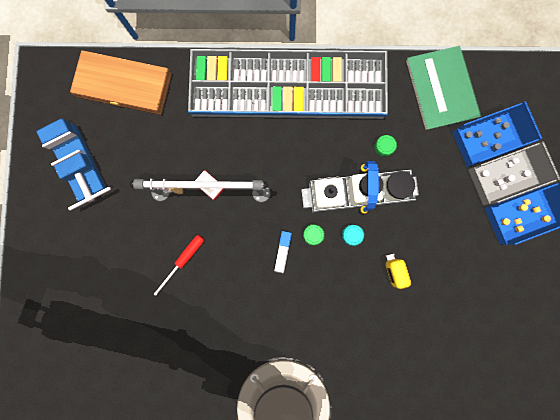

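Scene: rail bar at top-image (140–265,185) with the brush at its left end. The holder is at (305–415,187), and the blue band over the black cap is at (370,187) in the middle pocket. The green discs (386,145), (314,235) and the turquoise one (353,235) are look-alikes lying on the bench.

```bash
python3 - <<'E'
from h import *
P={}
for n in('scene','top'):
    p=bot.read_camera(n);P[n]=p
    for t in('crown_top','hearing_band','cap_top','cap','bottle','rail','holder'):
        try: print(n,t,[(np.round(d['pixel']).tolist(),round(d['confidence'],2)) for d in bot.landmark_of(t,p)][:3])
        except Exception as e: print(t,e)
    w=cloud(p); np.save('w_'+n,w)
    tr=bot.trace('hearing_band',p)
    for d in tr[:2]:
        q=w[d['mask']];q=q[~np.isnan(q[:,0])];print('band',n,d['confidence'],len(q),np.percentile(q,[2,50,98],axis=0).round(3).tolist())
        top=q[q[:,2]>np.percentile(q[:,2],98)-0.008]; print(' top',top.mean(0),top.min(0),top.max(0),len(top))
        c=np.cov((q[:,:2]).T);e,v=np.linalg.eigh(c);print(' axis',np.degrees(np.arctan2(v[1,1],v[0,1])))
    tr=bot.trace('rail',p)
    for d in tr[:1]:
        q=w[d['mask']];q=q[~np.isnan(q[:,0])]
        print('rail',n,np.percentile(q,[1,50,99],axis=0).round(3).tolist())
        s=q[(q[:,2]>0.14)&(q[:,2]<0.2)]
        c=np.cov(s[:,:2].T);e,v=np.linalg.eigh(c);print(' bar',s.mean(0),s.min(0),s.max(0),'axis',np.degrees(np.arctan2(v[1,1],v[0,1])))
    im=p['frame']
    sl=(slice(150,225),slice(120,430)) if n=='top' else (slice(110,290),slice(120,420))
    cv2.imwrite(f'pics/{n}c.png',cv2.resize(cv2.cvtColor(im[sl],cv2.COLOR_RGB2BGR),None,fx=2.5,fy=2.5,interpolation=cv2.INTER_CUBIC))
E
```

```text
scene crown_top [([195.0, 155.0], 0.77), ([196.0, 158.0], 0.71)]
scene hearing_band [([194.0, 161.0], 0.82)]
scene cap_top [([196.0, 160.0], 0.88), ([269.0, 208.0], 0.86), ([138.0, 214.0], 0.81)]
scene cap [([197.0, 167.0], 0.85), ([142.0, 222.0], 0.84), ([272.0, 218.0], 0.62)]
scene bottle []
scene rail [([199.0, 213.0], 0.47)]
scene holder [([201.0, 211.0], 0.74)]
band scene 0.69 655 [[0.498, -0.206, 0.065], [0.571, -0.192, 0.157], [0.613, -0.183, 0.17]]
 top [ 0.55932238 -0.19286594  0.16703197] [ 0.51514682 -0.2083621   0.16196683] [ 0.59835652 -0.18106158  0.17238995] 255
 axis -179.70458418162858
band scene 0.37 369 [[0.55, -0.316, 0.037], [0.587, -0.279, 0.079], [0.597, -0.258, 0.084]]
 top [ 0.57678653 -0.28834485  0.08130901] [ 0.54583015 -0.31620449  0.07586905] [ 0.59770617 -0.25687105  0.08480713] 205
 axis 61.00585496952567
rail scene [[0.524, 0.051, 0.002], [0.55, 0.281, 0.114], [0.566, 0.356, 0.173]]
 bar [0.54949986 0.22192078 0.16540075] [0.53378993 0.04561815 0.14012062] [0.55960042 0.35987348 0.17517644] axis 90.25241944795057
top crown_top [([375.0, 183.0], 0.68), ([212.0, 188.0], 0.56)]
top hearing_band [([376.0, 189.0], 0.84)]
top cap_top [([353.0, 234.0], 0.79), ([314.0, 232.0], 0.71), ([375.0, 183.0], 0.56)]
top cap [([314.0, 235.0], 0.89), ([384.0, 145.0], 0.84), ([354.0, 233.0], 0.64)]
top bottle [([360.0, 194.0], 0.6)]
top rail []
top holder [([359.0, 191.0], 0.84)]
band top 0.96 592 [[0.495, -0.206, 0.066], [0.549, -0.193, 0.164], [0.607, -0.183, 0.17]]
 top [ 0.55221423 -0.19424802  0.1666282 ] [ 0.51028406 -0.20695254  0.16213694] [ 0.59062649 -0.18177547  0.17272534] 340
 axis 179.85099527384935
rail top [[0.523, 0.048, -0.001], [0.541, 0.224, 0.165], [0.573, 0.359, 0.172]]
 bar [0.54262368 0.20390658 0.1661091 ] [0.53090114 0.04680889 0.14356456] [0.55430415 0.35879564 0.17466104] axis 90.3616815355279
```

View pics/topc.png

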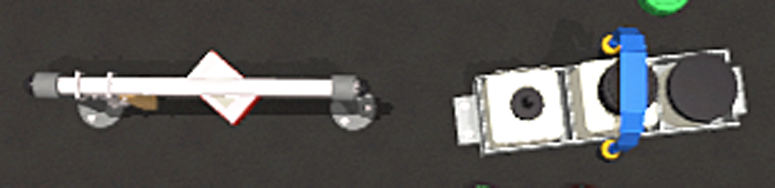

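View pics/scenec.png

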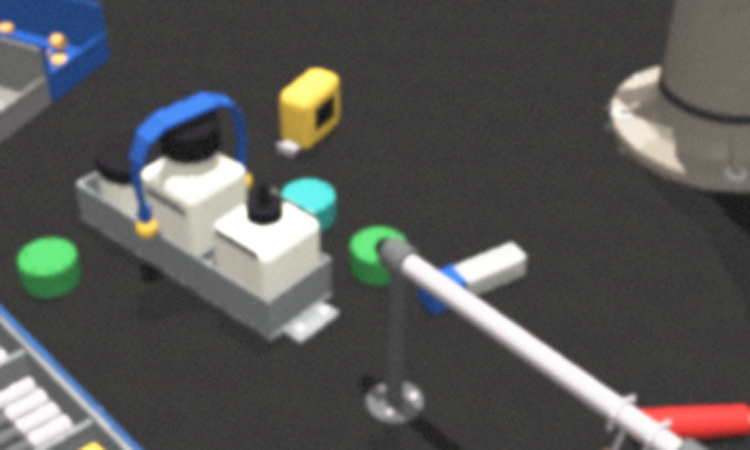

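```bash
cat >> h.py <<'E'
def plan(tx,ty,tz,yaw,st=None):
    s=bot.sense();Rc=rot(s['ee_rot']);d=Rc.T@(np.array([tx,ty,tz])-s['tcp_pos'])
    rv=R.from_matrix(Rc.T@rot([180,0,yaw])).as_rotvec(degrees=True)
    print('t',round(s['time_s'],2),'tcp',s['tcp_pos'].round(4),s['ee_rot'].round(2),'q',s['q'].round(1),'F',s['ft_force'].round(1),'op',round(s['opening'],3))
    print('sh',(d/0.6).round(4),'turn',(rv/180).round(4),'| mm',(d*1000).round(1),'deg',rv.round(1))
E
python3 - <<'E'
from h import *
from scipy.optimize import least_squares
A=np.load('w_top.npy');B=np.load('w_scene.npy')
for n,w in(('top',A),('scene',B)):
    q=w[~np.isnan(w[...,0])]
    s=q[(q[:,1]>0.09)&(q[:,1]<0.255)&(q[:,2]>0.148)&(q[:,2]<0.18)&(abs(q[:,0]-0.543)<0.02)]
    f=lambda v:np.hypot(s[:,0]-v[0]-v[1]*(s[:,1]-0.2),s[:,2]-v[2])-0.008
    r=least_squares(f,[0.543,0,0.16],loss='soft_l1',f_scale=0.002);print(n,'bar',r.x.round(4),len(s),np.abs(r.fun).mean())
    s=q[(abs(q[:,1]-0.18)+0>0)&(q[:,1]>-0.23)&(q[:,1]<-0.13)&(abs(q[:,0]-0.55)<0.045)]
    # cap top points
    c=s[(s[:,2]>0.148)&(s[:,2]<0.158)];print(n,'captop',c[:,2].mean(),c.min(0),c.max(0),np.median(c,0),len(c))
    b=s[(s[:,2]>0.162)];print(n,'crown',b.min(0),b.max(0),b.mean(0),len(b))
    # holder footprint
    h=q[(q[:,2]>0.035)&(q[:,2]<0.052)&(abs(q[:,0]-0.55)<0.08)&(q[:,1]<0)&(q[:,1]>-0.36)]
    rr=cv2.minAreaRect((h[:,:2]*1000).astype(np.float32));print('holder',rr)
    sh=q[(q[:,2]>0.094)&(q[:,2]<0.112)&(abs(q[:,0]-0.55)<0.06)&(q[:,1]<-0.1)&(q[:,1]>-0.26)]
    print('shoulder',cv2.minAreaRect((sh[:,:2]*1000).astype(np.float32)),len(sh))
plan(0.203,0.644,0.3,90)
R0=rot(bot.sense()['ee_rot']);print(R0.round(2))
p=bot.read_camera('top');w=A
im=p['frame'][150:225,330:430];cv2.imwrite('pics/capcrop.png',cv2.resize(cv2.cvtColor(im,cv2.COLOR_RGB2BGR),None,fx=7,fy=7,interpolation=cv2.INTER_CUBIC))
E
```

```text
top bar [ 0.5438 -0.006   0.1593] 503 0.0009699260962491884
top captop 0.15329955910479517 [ 0.50631675 -0.21916944  0.14802883] [ 0.5938305  -0.16842922  0.15782511] [ 0.5491604  -0.18170005  0.15346463] 172
top crown [ 0.51028406 -0.20695254  0.16213694] [ 0.59062649 -0.18177547  0.17272534] [ 0.55242331 -0.19435328  0.16663137] 343
holder ((550.5387573242188, -193.63320922851562), (79.0709457397461, 260.4907531738281), 7.093474864959717)
shoulder ((556.7311401367188, -169.195556640625), (134.95228576660156, 109.68466186523438), 76.96282196044922) 459
scene bar [ 0.5452 -0.0046  0.1606] 766 0.0008084744251005116
scene captop 0.15338885324627988 [ 0.50547515 -0.20000815  0.14809042] [ 0.57983414 -0.16829888  0.15789434] [ 0.55846694 -0.18103921  0.15402327] 145
scene crown [ 0.51514682 -0.20882776  0.16203879] [ 0.59480228 -0.18106158  0.17238995] [ 0.55789253 -0.19376417  0.16721657] 268
holder ((553.950927734375, -196.72201538085938), (81.41127014160156, 263.0736389160156), 7.460050582885742)
shoulder ((562.0047607421875, -162.76602172851562), (122.48143768310547, 111.57223510742188), 75.25743865966797) 625
t 1.15 tcp [0.2026 0.6439 0.2004] [180.     0.   162.54] q [-78.7  27.3   1.3  89.1  -0.7  63.6  -4.8] F [-1.   0.3  0.3] op 1.0
sh [-0.0007  0.0003 -0.1661] turn [ 0.    -0.     0.403] | mm [ -0.4   0.2 -99.6] deg [ 0.  -0.  72.5]
[[-0.95  0.3   0.  ]
 [ 0.3   0.95  0.  ]
 [-0.    0.   -1.  ]]
```

View pics/capcrop.png

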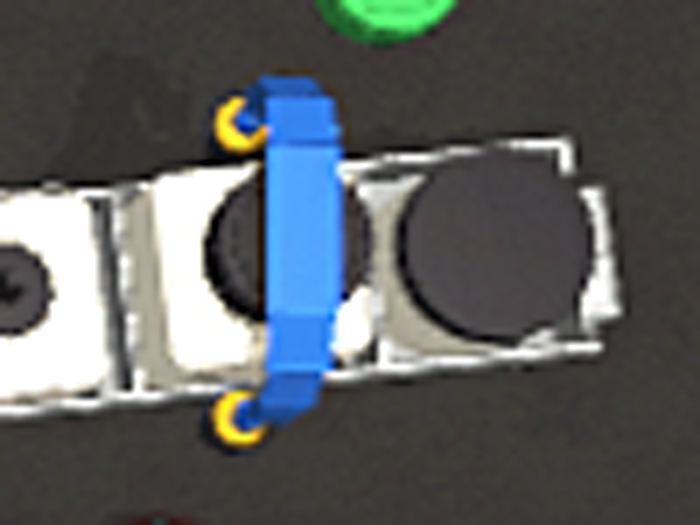

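```bash
python3 - <<'E'
from h import *
p=bot.read_camera('top')
print(onz(p,373.4,182.3,0.168))
plan(0.42,0.48,0.3,110)
E
```

```text
[ 0.55229844 -0.19553263  0.168     ]
t 1.25 tcp [0.2026 0.6439 0.2004] [180.    -0.   162.53] q [-78.7  27.3   1.3  89.1  -0.7  63.6  -4.8] F [ 0.3 -0.7  1.2] op 1.006
sh [-0.4277 -0.1518 -0.1661] turn [ 0.     -0.      0.2918] | mm [-256.6  -91.1  -99.6] deg [ 0.  -0.  52.5]
```

Call:
apply_moves:
  increments: "-0.43 -0.15 -0.17 0 0 0.29 0;-0.43 -0.15 -0.17 0 0 0.29 0;-0.43 -0.15 -0.17 0 0 0.29 0;-0.43 -0.15 -0.17 0 0 0.29 0;-0.43 -0.15 -0.17 0 0 0.29 0;-0.43 -0.15 -0.17 0 0 0.29 0;-0.43 -0.15 -0.17 0 0 0.29 0;-0.43 -0.15 -0.17 0 0 0.29 0"

```text
time_s: 1.92
tcp_pos: [0.4313, 0.474, 0.3065]
ee_rot: [179.6, 0.1, 109.2]
ft_force: [1.3, -1.6, 1.0]
opening: 1.0
```

```bash
python3 -c "
from h import *
plan(0.55,0.18,0.3,60)"
```

```text
t 1.92 tcp [0.4313 0.474  0.3065] [1.7956e+02 7.0000e-02 1.0923e+02] q [-66.3  19.9  17.4  87.6  -5.8  73.  -29. ] F [ 1.3 -1.6  1. ] op 1.0
sh [-0.5279  0.0253  0.0116] turn [ 0.0025 -0.0007  0.2735] | mm [-316.7   15.2    7. ] deg [ 0.4 -0.1 49.2]
```

Call:
apply_moves:
  increments: "-0.528 0.025 0.01 0 0 0.27 0;-0.528 0.025 0.01 0 0 0.27 0;-0.528 0.025 0.01 0 0 0.27 0;-0.528 0.025 0.01 0 0 0.27 0;-0.528 0.025 0.01 0 0 0.27 0;-0.528 0.025 0.01 0 0 0.27 0;-0.528 0.025 0.01 0 0 0.27 0;-0.528 0.025 0.01 0 0 0.27 0"

```text
time_s: 2.58
tcp_pos: [0.5472, 0.1836, 0.2969]
ee_rot: [179.9, 0.0, 61.2]
ft_force: [-0.6, -0.9, 0.0]
opening: 0.996
```

```bash
python3 -c "
from h import *
plan(0.553,-0.1,0.28,10)"
```

```text
t 2.58 tcp [0.5472 0.1836 0.2969] [179.91   0.    61.15] q [-51.2  14.7  32.8  97.6  -8.4  70.1 -45.2] F [-0.6 -0.9  0. ] op 0.996
sh [-0.4094  0.2364  0.0285] turn [ 5.000e-04 -2.000e-04  2.842e-01] | mm [-245.6  141.8   17.1] deg [ 0.1 -0.  51.2]
```

Call:
apply_moves:
  increments: "-0.41 0.236 0.028 0 0 0.28 0;-0.41 0.236 0.028 0 0 0.28 0;-0.41 0.236 0.028 0 0 0.28 0;-0.41 0.236 0.028 0 0 0.28 0;-0.41 0.236 0.028 0 0 0.28 0;-0.41 0.236 0.028 0 0 0.28 0;-0.41 0.236 0.028 0 0 0.28 0;-0.41 0.236 0.028 0 0 0.28 0"

```text
time_s: 3.25
tcp_pos: [0.5526, -0.1036, 0.2801]
ee_rot: [179.8, -0.0, 10.4]
ft_force: [-0.8, -0.3, -0.2]
opening: 1.001
```

```bash
python3 -c "
from h import *
plan(0.553,-0.1945,0.24,0)"
```

```text
t 3.25 tcp [ 0.5526 -0.1036  0.2801] [ 1.7981e+02 -2.0000e-02  1.0360e+01] q [-34.8  16.2  48.7 101.5 -12.9  68.  -62. ] F [-0.8 -0.3 -0.2] op 1.001
sh [-0.0266  0.149   0.0673] turn [ 0.001  -0.0002  0.0576] | mm [-16.   89.4  40.4] deg [ 0.2 -0.  10.4]
```

Call:
apply_moves:
  increments: "-0.027 0.149 0.067 0.001 0 0.058 0;-0.027 0.149 0.067 0.001 0 0.058 0;-0.027 0.149 0.067 0.001 0 0.058 0;-0.027 0.149 0.067 0.001 0 0.058 0;-0.027 0.149 0.067 0.001 0 0.058 0;-0.027 0.149 0.067 0.001 0 0.058 0"

```text
time_s: 3.75
tcp_pos: [0.5563, -0.1844, 0.2396]
ee_rot: [-179.8, -0.0, 1.0]
ft_force: [0.5, -0.2, -0.3]
opening: 0.999
```

```bash
python3 -c "
from h import *
p=bot.read_camera('wrist');save(p,'w1')
for t in ('crown_top','cap_top'): print([(d['pixel'],d['confidence'],pt(p,*d['pixel'])) for d in bot.landmark_of(t,p)])
for d in bot.trace('hearing_band',p)[:1]:
    w=cloud(p);q=w[d['mask']];q=q[~np.isnan(q[:,0])];t=q[abs(q[:,2]-0.168)<0.004];print(t.min(0),t.max(0),t.mean(0),cv2.minAreaRect((t[:,:2]*1000).astype(np.float32)))
plan(0.553,-0.1945,0.171,0)"
```

```text
[([293.6, 211.3], 0.98, array([ 0.55693901, -0.19479225,  0.16980279]))]
[([295.2, 213.1], 0.86, array([ 0.55501532, -0.19628735,  0.16885845])), ([201.8, 259.6], 0.82, array([ 0.55960438, -0.14048444,  0.27099546])), ([274.5, 260.9], 0.69, array([ 0.4369048 , -0.17578546,  0.02655055])), ([350.1, 81.2], 0.64, array([ 0.67763081, -0.26352151,  0.02987376])), ([156.6, 276.6], 0.45, array([ 0.40731831, -0.00307524,  0.02530465]))]
[ 0.51955406 -0.20807411  0.16400912] [ 0.59231781 -0.18390286  0.17034174] [ 0.55722348 -0.19583625  0.16780775] ((555.9385375976562, -195.9711456298828), (24.039342880249023, 72.7191162109375), 89.58349609375)
t 3.95 tcp [ 0.5564 -0.1843  0.2398] [-1.7978e+02 -4.0000e-02  1.0500e+00] q [-25.1  22.2  49.6 101.4 -18.8  65.1 -58.4] F [ 0.3 -0.2 -0.1] op 1.003
sh [-0.0061  0.0174  0.1146] turn [-0.0012 -0.0002  0.0058] | mm [-3.6 10.4 68.8] deg [-0.2 -0.   1. ]
```

View pics/w1.png

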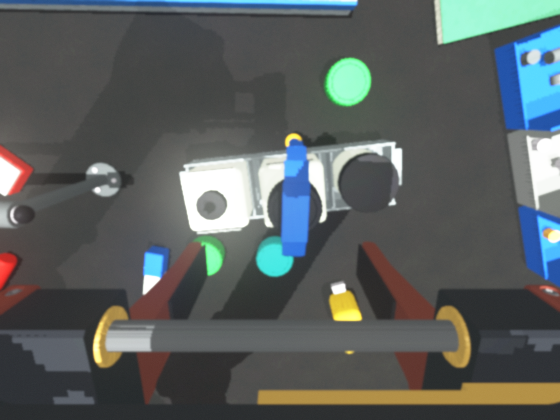

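Wrist view: the blue crown at (294,211) lies over the black cap in the middle pocket, aligned with the jaws. Descending to pinch.

Call:
apply_moves:
  increments: "-0.002 0.018 0.08 -0.0012 0 0.006 0;-0.002 0.018 0.08 -0.0012 0 0.006 0;-0.002 0.018 0.08 -0.0012 0 0.006 0;-0.002 0.018 0.113 -0.0012 0 0.006 0;-0.002 0.018 0.113 -0.0012 0 0.006 0;-0.002 0.018 0.113 -0.0012 0 0.006 0;-0.002 0.018 0.113 -0.0012 0 0.006 0"

```text
time_s: 4.53
tcp_pos: [0.5553, -0.1965, 0.1729]
ee_rot: [180.0, -0.1, -0.2]
ft_force: [1.0, -0.9, -0.5]
opening: 0.994
```

```bash
python3 -c "
from h import *
plan(0.555,-0.195,0.1715,0)"
```

```text
t 4.53 tcp [ 0.5553 -0.1965  0.1729] [ 1.7995e+02 -5.0000e-02 -1.6000e-01] q [-21.6  26.8  47.2 105.2 -22.9  57.9 -55.2] F [ 1.  -0.9 -0.5] op 0.994
sh [-0.0006 -0.0024  0.0024] turn [ 0.0003 -0.0003 -0.0009] | mm [-0.4 -1.5  1.4] deg [ 0.  -0.1 -0.2]
```

Close on the crown.

Call:
apply_moves:
  increments: "0 -0.002 0.002 0 0 0 0.3;0 -0.002 0.002 0 0 0 0.6;0 -0.002 0.002 0 0 0 0.9;0 -0.002 0.002 0 0 0 1;0 -0.002 0.002 0 0 0 1;0 -0.002 0.002 0 0 0 1;0 -0.002 0.002 0 0 0 1;0 -0.002 0.002 0 0 0 1"

```text
time_s: 5.2
tcp_pos: [0.5547, -0.1952, 0.1703]
ee_rot: [180.0, 0.0, -0.2]
ft_force: [0.6, 0.6, -0.1]
opening: 0.432
```

```bash
python3 -c "
from h import *
plan(0.555,-0.195,0.36,0)"
```

```text
t 5.2 tcp [ 0.5547 -0.1952  0.1703] [ 1.7997e+02  2.0000e-02 -1.9000e-01] q [-21.6  26.9  47.1 105.4 -23.   57.7 -55.2] F [ 0.6  0.6 -0.1] op 0.432
sh [ 4.000e-04 -1.000e-04 -3.162e-01] turn [ 0.0002  0.0001 -0.0011] | mm [ 3.000e-01 -1.000e-01 -1.897e+02] deg [ 0.   0.  -0.2]
```

Call:
apply_moves:
  increments: "0 0 0 0 0 0 1;0 0 0 0 0 0 1;0 0 0 0 0 0 1;0 0 0 0 0 0 1;0 0 0 0 0 0 1;0 0 0 0 0 0 1"

```text
time_s: 5.7
tcp_pos: [0.5547, -0.1952, 0.1703]
ee_rot: [180.0, 0.0, -0.2]
ft_force: [-0.3, 0.3, -0.3]
opening: 0.012
```

```bash
python3 -c "
from h import *
for n in ('wrist','scene'):
  p=bot.read_camera(n);save(p,n+'2')
  print([(d['pixel'],d['confidence'],pt(p,*d['pixel'])) for d in bot.landmark_of('crown_top',p)])
  if n=='scene':
    cv2.imwrite('pics/s2c.png',cv2.resize(cv2.cvtColor(p['frame'][80:260,110:310],cv2.COLOR_RGB2BGR),None,fx=3,fy=3,interpolation=cv2.INTER_CUBIC))
"
```

```text
[([283.6, 241.7], 0.7, array([ 0.55472603, -0.19672948,  0.16696857]))]
[([193.3, 154.2], 0.96, array([1.04069794, 0.57673851, 0.75846534]))]
```

View pics/wrist2.png

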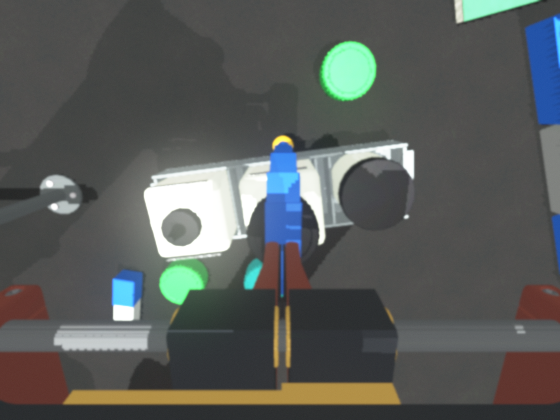

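View pics/s2c.png

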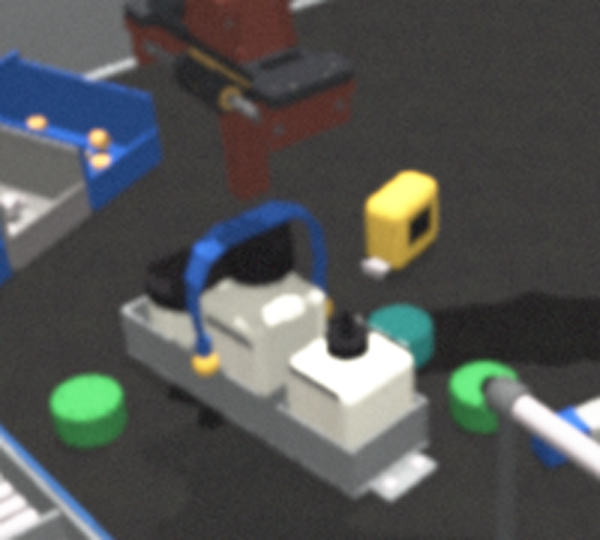

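```bash
python3 -c "
from h import *
def proj(p,X):
  c=rot(p['attitude']).T@(np.array(X)-p['position']);K=p['camera_matrix'];return (K@(c/c[2]))[:2].round(1),c[2]
s=bot.sense();print(s['tcp_pos'],s['ee_rot'],s['opening'],s['time_s'])
for n in ('scene','wrist','top'):
  p=bot.read_camera(n)
  for z in (0.156,0.168,0.171,0.2,0.22): print(n,z,proj(p,[0.5547,-0.1952,z]))
  im=p['frame']
  w=cloud(p)
  if n=='scene':
    for (u,v) in ((191,145),(192,142),(193,138),(193,130),(190,125)): print(u,v,w[v,u],im[v,u])
  if n=='wrist':
    for (u,v) in ((282,250),(272,260),(294,260),(270,280),(300,280)): print(u,v,w[v,u],im[v,u])
"
```

```text
[ 0.55469603 -0.19517656  0.17030593] [ 1.79962918e+02  1.80216174e-02 -1.82700202e-01] 0.0069242202957597474 5.9
scene 0.156 (array([194.6, 158.2]), np.float64(1.0753595184756737))
scene 0.168 (array([194.1, 153.5]), np.float64(1.0678390619224465))
scene 0.171 (array([194. , 152.4]), np.float64(1.0659589477841398))
scene 0.2 (array([192.8, 140.9]), np.float64(1.0477845111138409))
scene 0.22 (array([192. , 132.7]), np.float64(1.0352504168584624))
191 145 [ 0.56578157 -0.18620345  0.19860517] [79 49 43]
192 142 [ 0.56119781 -0.18840265  0.20308448] [82 48 41]
193 138 [ 0.55960616 -0.18545702  0.21360416] [81 47 42]
193 130 [ 0.55724586 -0.18608518  0.23164687] [85 47 43]
190 125 [ 0.56359945 -0.18545887  0.2461494 ] [86 53 48]
wrist 0.156 (array([281.3, 235.5]), np.float64(0.21376325549745515))
wrist 0.168 (array([281.3, 242.4]), np.float64(0.20228487591306074))
wrist 0.171 (array([281.3, 244.2]), np.float64(0.19941528101696213))
wrist 0.2 (array([281.3, 265. ]), np.float64(0.171675863688009))
wrist 0.22 (array([281.3, 283.7]), np.float64(0.15254523104735165))
282 250 [ 0.56445485 -0.19561658  0.20126276] [ 56  75 110]
272 260 [ 0.56569987 -0.1905729   0.21586507] [112  72  64]
294 260 [ 0.56606208 -0.20158145  0.2166468 ] [109  66  59]
270 280 [ 0.56562325 -0.19026038  0.23522025] [109  66  56]
300 280 [ 0.56632314 -0.20341795  0.23648572] [107  62  53]
top 0.156 (array([372.1, 182. ]), np.float64(0.9271793381863412))
top 0.168 (array([373.2, 181.2]), np.float64(0.9152316474966727))
top 0.171 (array([373.5, 181.1]), np.float64(0.9122447248242556))
top 0.2 (array([376.5, 179.1]), np.float64(0.8833711389908901))
top 0.22 (array([378.6, 177.8]), np.float64(0.863458321174776))
```

The fingers shut on nothing. Both cameras put the fingertips near z≈0.197, some 40 mm higher than the reported TCP implies. I'll open and measure the real tip height.

Call:
apply_moves:
  increments: "0 0 0 0 0 0 0;0 0 0 0 0 0 0;0 0 0 0 0 0 0;0 0 0 0 0 0 0;0 0 0 0 0 0 0;0 0 0 0 0 0 0;0 0 0 0 0 0 0;0 0 0 0 0 0 0"

```text
time_s: 6.72
tcp_pos: [0.5547, -0.1952, 0.1703]
ee_rot: [180.0, 0.0, -0.2]
ft_force: [0.3, 0.1, -0.0]
opening: 0.571
```

```bash
python3 -c "
from h import *
s=bot.sense();print(s['tcp_pos'],s['opening'],s['time_s'])
for n in ('wrist','scene'):
  p=bot.read_camera(n);save(p,n+'3');w=cloud(p)
  im=p['frame'].astype(int)
  m=(im[...,0]>im[...,1]*1.4)&(im[...,0]>im[...,2]*1.4)&(w[...,2]>0.13)&(w[...,2]<0.26)&(abs(w[...,0]-0.555)<0.05)&(abs(w[...,1]+0.195)<0.09)
  q=w[m];print(n,len(q))
  for sg in (1,-1):
    r=q[(q[:,1]+0.195)*sg>0]
    if len(r): print(sg,np.percentile(r,[0,1,5,50,99],axis=0).round(4).tolist(), 'lowest', r[r[:,2].argsort()[:10]].mean(0))
"
```

```text
[ 0.55468168 -0.19516861  0.1703098 ] 0.5708015089618069 6.7167
wrist 1914
1 [[0.5427, -0.1691, 0.2431], [0.5439, -0.1689, 0.2467], [0.5458, -0.1688, 0.2485], [0.5659, -0.1666, 0.2545], [0.5668, -0.1615, 0.2599]] lowest [ 0.5659243  -0.16741136  0.24605522]
-1 [[0.5459, -0.2328, 0.193], [0.5596, -0.2316, 0.1959], [0.5642, -0.2304, 0.2015], [0.5659, -0.2256, 0.2402], [0.5667, -0.2218, 0.2595]] lowest [ 0.56579542 -0.22584536  0.19376636]
scene 326
1 [[0.5426, -0.1686, 0.1968], [0.5436, -0.1671, 0.1992], [0.5454, -0.1653, 0.2013], [0.5587, -0.1598, 0.2257], [0.567, -0.155, 0.2578]] lowest [ 0.55562302 -0.16095082  0.19952896]
-1 [[0.5542, -0.2369, 0.197], [0.5544, -0.2357, 0.1975], [0.5572, -0.2333, 0.2007], [0.5647, -0.2273, 0.2386], [0.5673, -0.2212, 0.2596]] lowest [ 0.56482977 -0.22727032  0.20068649]
```

View pics/scene3.png

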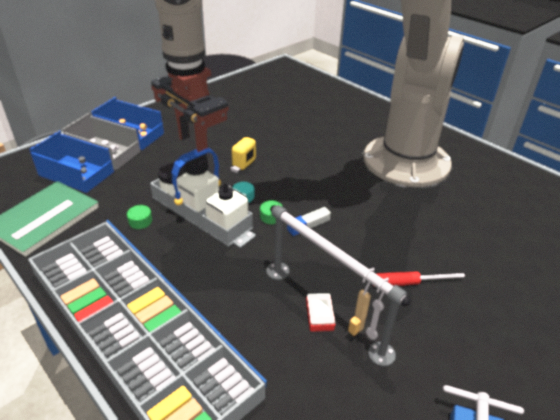

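View pics/wrist3.png

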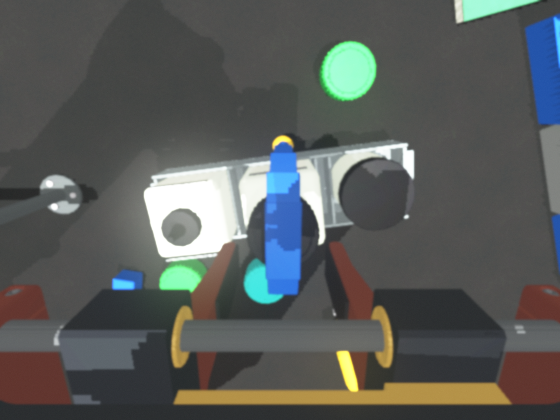

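Call:
apply_moves:
  increments: "0 0 0 0 0 0 0;0 0 0 0 0 0 0;0 0 0 0 0 0 0;0 0 0 0 0 0 0;0 0 0.02 0 0 0 0;0 0 0.04 0 0 0 0;0 0 0.058 0 0 0 0;0 0 0.058 0 0 0 0"

```text
time_s: 7.48
tcp_pos: [0.5528, -0.1943, 0.1324]
ee_rot: [-180.0, 0.3, -0.2]
ft_force: [-1.4, -0.3, 0.2]
opening: 0.998
```

```bash
python3 -c "
from h import *
s=bot.sense();print(s['tcp_pos'],s['opening'],s['time_s'])
for n in ('wrist','scene'):
  p=bot.read_camera(n);save(p,n+'4');w=cloud(p)
  im=p['frame'].astype(int)
  m=(im[...,0]>im[...,1]*1.4)&(im[...,0]>im[...,2]*1.4)&(w[...,2]>0.13)&(w[...,2]<0.26)&(abs(w[...,0]-0.555)<0.05)&(abs(w[...,1]+0.195)<0.09)
  q=w[m];print(n,len(q))
  for sg in (1,-1):
    r=q[(q[:,1]+0.195)*sg>0]
    if len(r): print(sg,np.percentile(r,[0,1,5,50,99],axis=0).round(4).tolist())
  if n=='scene': cv2.imwrite('pics/s4c.png',cv2.resize(cv2.cvtColor(p['frame'][80:260,110:310],cv2.COLOR_RGB2BGR),None,fx=3,fy=3,interpolation=cv2.INTER_CUBIC))
"
```

```text
[ 0.55277468 -0.19430779  0.1323816 ] 0.9981997612074018 7.4833
wrist 5830
1 [[0.5397, -0.1501, 0.1919], [0.5413, -0.1496, 0.195], [0.5432, -0.1494, 0.2001], [0.5643, -0.1468, 0.2246], [0.5866, -0.1153, 0.2481]]
-1 [[0.5404, -0.2756, 0.1553], [0.5427, -0.2735, 0.1591], [0.5452, -0.2688, 0.1698], [0.5641, -0.2426, 0.2184], [0.5862, -0.2394, 0.2466]]
scene 588
1 [[0.5209, -0.186, 0.132], [0.5237, -0.1742, 0.155], [0.5316, -0.1465, 0.1626], [0.5568, -0.137, 0.218], [0.5866, -0.1126, 0.2573]]
-1 [[0.5419, -0.2776, 0.1601], [0.5441, -0.2749, 0.1604], [0.5472, -0.2694, 0.1675], [0.5633, -0.2422, 0.2141], [0.586, -0.2388, 0.2587]]
```

View pics/s4c.png

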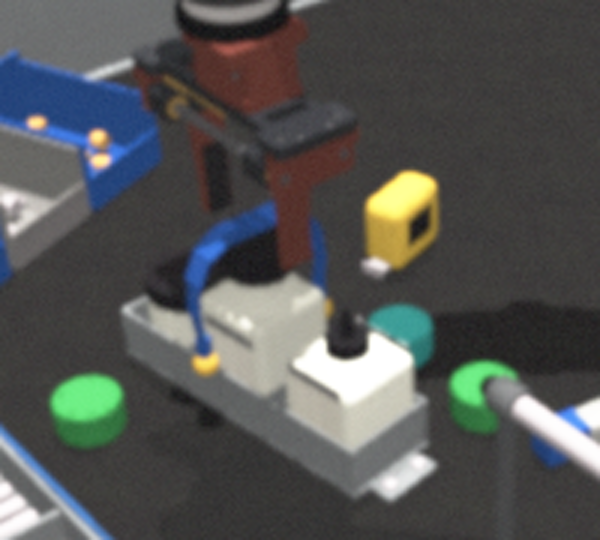

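View pics/wrist4.png

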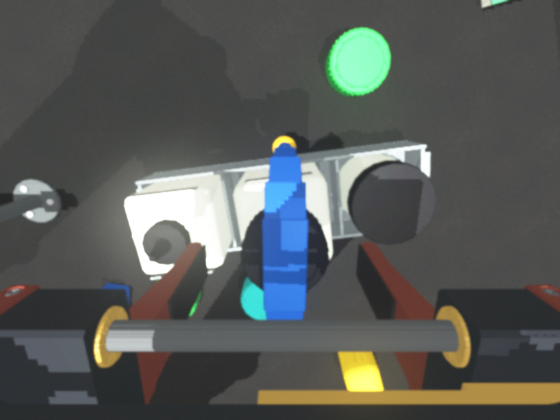

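Call:
apply_moves:
  increments: "0 0 0 0 0 0 1;0 0 0 0 0 0 1;0 0 0 0 0 0 1;0 0 0 0 0 0 1;0 0 0 0 0 0 1;0 0 0 0 0 0 1;0 0 0 0 0 0 1;0 0 0 0 0 0 1"

```text
time_s: 8.25
tcp_pos: [0.5547, -0.1952, 0.1356]
ee_rot: [180.0, 0.0, -0.2]
ft_force: [-0.1, 0.4, 0.0]
opening: 0.434
```

Call:
apply_moves:
  increments: "0 0 0 0 0 0 1;0 0 0 0 0 0 1;0 0 0 0 0 0 1;0 0 0 0 0 0 1"

```text
time_s: 8.58
tcp_pos: [0.5547, -0.1952, 0.1355]
ee_rot: [180.0, 0.0, -0.2]
ft_force: [0.6, 0.1, -0.6]
opening: 0.269
```

Opening 0.27 ≈ 24 mm: the crown is held. Lifting.

Call:
apply_moves:
  increments: "0 0 -0.01 0 0 0 1;0 0 -0.03 0 0 0 1;0 0 -0.06 0 0 0 1;0 0 -0.1 0 0 0 1;0 0 -0.15 0 0 0 1;0 0 -0.2 0 0 0 1;0 0 -0.25 0 0 0 1;0 0 -0.25 0 0 0 1"

```text
time_s: 9.25
tcp_pos: [0.5573, -0.1972, 0.2924]
ee_rot: [179.9, -0.5, -0.2]
ft_force: [0.8, -1.3, -0.2]
opening: 0.269
```

```bash
python3 -c "
from h import *
p=bot.read_camera('scene');save(p,'scene5')
plan(0.545,0.16,0.286,0)"
```

```text
t 9.3 tcp [ 0.5564 -0.1964  0.2895] [179.91  -0.37  -0.21] q [-25.9  20.   51.8  97.5 -16.7  70.2 -60.4] F [ 0.4 -0.2 -1. ] op 0.272
sh [-0.0211 -0.5939  0.0048] turn [ 0.0005 -0.002  -0.0012] | mm [ -12.7 -356.3    2.9] deg [ 0.1 -0.4 -0.2]
```

View pics/scene5.png

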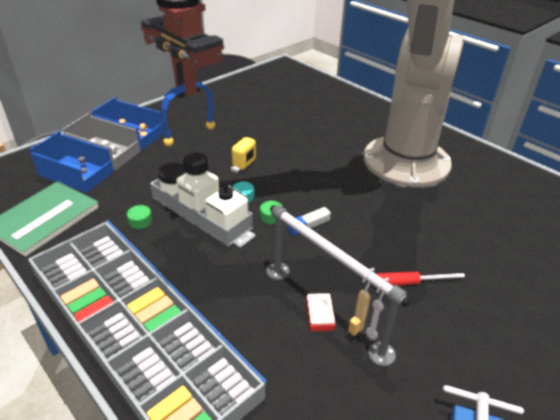

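Call:
apply_moves:
  increments: "0 -0.05 0 0 0 0 1;-0.005 -0.1 0 0 0 0 1;-0.01 -0.15 0 0 0 0 1;-0.015 -0.2 0 0 0 0 1;-0.02 -0.25 0 0 0 0 1;-0.02 -0.3 0 0 0 0 1;-0.02 -0.35 0 0 0 0 1;-0.02 -0.35 0 0 0 0 1"

```text
time_s: 9.97
tcp_pos: [0.5427, 0.0224, 0.2842]
ee_rot: [-179.9, 0.2, 0.3]
ft_force: [0.4, 1.2, -1.4]
opening: 0.274
```

Call:
apply_moves:
  increments: "0 -0.05 0 0 0 0 1;0 -0.1 0 0 0 0 1;0 -0.15 0 0 0 0 1;0 -0.2 0 0 0 0 1;0 -0.23 0 0 0 0 1;0 -0.23 0 0 0 0 1;0 -0.23 0 0 0 0 1;0 -0.23 0 0 0 0 1"

```text
time_s: 10.63
tcp_pos: [0.5436, 0.1513, 0.285]
ee_rot: [179.9, 0.1, -0.3]
ft_force: [0.4, -0.6, 0.0]
opening: 0.269
```

```bash
python3 -c "
from h import *
for n in('scene','top'):
  p=bot.read_camera(n);save(p,n+'6');w=cloud(p)
  for d in bot.trace('hearing_band',p)[:1]:
    q=w[d['mask']];q=q[~np.isnan(q[:,0])];print(d['confidence'],np.percentile(q,[1,50,99],axis=0).round(3).tolist());t=q[q[:,2]>np.percentile(q[:,2],97)-.006];print(t.min(0),t.max(0))
plan(0.545,0.16,0.286,0)"
```

```text
0.94 [[0.384, -0.06, 0.001], [0.573, 0.153, 0.288], [0.604, 0.162, 0.319]]
[0.50623906 0.13883386 0.31260605] [0.58410795 0.16363186 0.32055154]
0.69 [[0.481, 0.137, -0.002], [0.499, 0.152, 0.308], [0.547, 0.223, 0.398]]
[0.47754019 0.09772245 0.31355361] [0.52475028 0.16341268 0.63884481]
t 10.83 tcp [0.5439 0.1514 0.2854] [ 1.7997e+02  1.0000e-02 -3.2000e-01] q [-59.6  15.9  47.1 100.7 -12.4  68.8 -99.3] F [-1.1  0.8 -1. ] op 0.271
sh [ 0.0017 -0.0143 -0.001 ] turn [ 0.0002  0.0001 -0.0018] | mm [ 1.  -8.6 -0.6] deg [ 0.   0.  -0.3]
```

View pics/scene6.png

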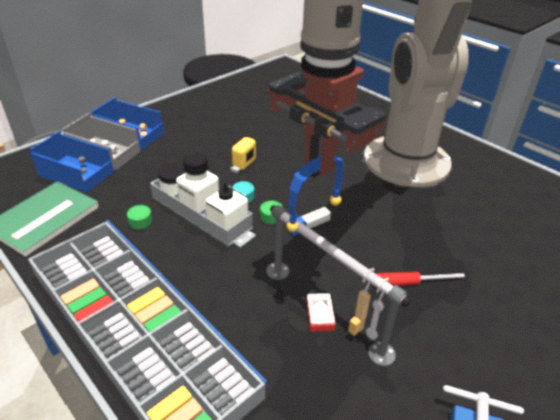

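View pics/top6.png

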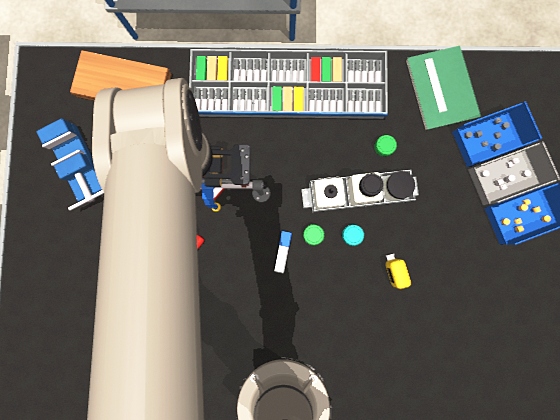

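Call:
apply_moves:
  increments: "0 0 0.03 0 0 -0.002 1;0 0 0.07 0 0 -0.002 1;0 0 0.11 0 0 -0.002 1;0 0 0.15 0 0 -0.002 1;0 0 0.19 0 0 -0.002 1;0 0 0.21 0 0 -0.002 1;0 0 0.217 0 0 -0.002 1;0 0 0.217 0 0 -0.002 1"

```text
time_s: 11.5
tcp_pos: [0.5436, 0.1522, 0.1547]
ee_rot: [179.9, 0.1, 0.1]
ft_force: [-0.5, 0.3, -0.4]
opening: 0.271
```

Call:
apply_moves:
  increments: "0 0 0 0 0 0 1;0 0 0 0 0 0 1"

```text
time_s: 11.67
tcp_pos: [0.5449, 0.1529, 0.1565]
ee_rot: [-180.0, -0.1, 0.2]
ft_force: [-0.2, 0.6, 0.5]
opening: 0.273
```

```bash
python3 -c "
from h import *
for n in('scene','wrist'):
  p=bot.read_camera(n);save(p,n+'7');w=cloud(p)
  for d in bot.trace('hearing_band',p)[:1]:
    q=w[d['mask']];q=q[~np.isnan(q[:,0])];print(d['confidence'],np.percentile(q,[1,50,99],axis=0).round(3).tolist());t=q[q[:,2]>np.percentile(q[:,2],97)-.006];print(t.min(0),t.max(0))
  if n=='scene': cv2.imwrite('pics/s7c.png',cv2.resize(cv2.cvtColor(p['frame'][120:340,220:440],cv2.COLOR_RGB2BGR),None,fx=2.7,fy=2.7,interpolation=cv2.INTER_CUBIC))
plan(0.545,0.152,0.15,0)"
```

```text
0.6 [[0.38, 0.059, 0.0], [0.576, 0.154, 0.166], [0.605, 0.164, 0.191]]
[0.50770304 0.13972177 0.18466288] [0.58267222 0.1648999  0.19167882]
0.97 [[0.508, 0.141, 0.088], [0.562, 0.153, 0.188], [0.604, 0.165, 0.19]]
[0.5075533  0.14085085 0.18397555] [0.58521933 0.1654582  0.19262032]
t 11.87 tcp [0.5443 0.1531 0.1559] [-1.7999e+02 -5.0000e-02  1.8000e-01] q [-54.8  24.2  42.6 109.1 -20.   54.2 -92.6] F [ 1.4  0.1 -0.6] op 0.274
sh [0.0012 0.0018 0.0098] turn [-0.     -0.0003  0.001 ] | mm [0.7 1.1 5.9] deg [-0.  -0.1  0.2]
```

View pics/s7c.png

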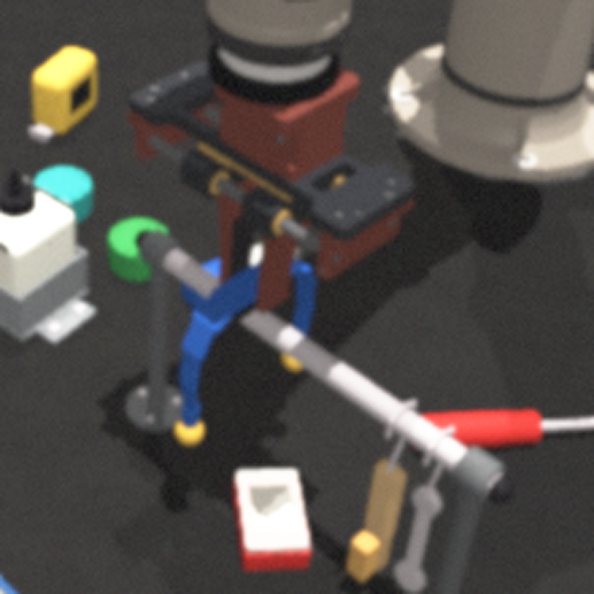

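View pics/wrist7.png

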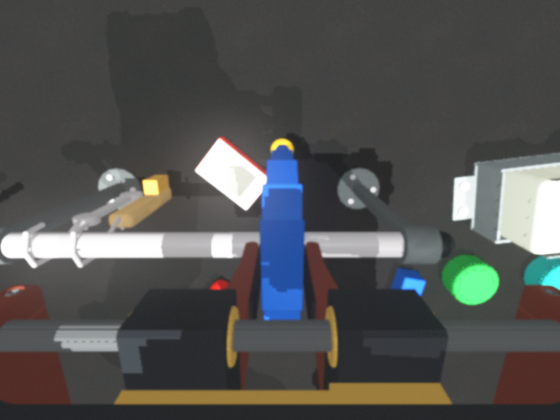

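The band straddles the bar, still about 6 mm up. Lowering.

Call:
apply_moves:
  increments: "0 0 0.004 0 0 0 1;0 0 0.007 0 0 0 1;0 0 0.009 0 0 0 1;0 0 0.009 0 0 0 1"

```text
time_s: 12.2
tcp_pos: [0.5437, 0.1529, 0.1495]
ee_rot: [180.0, 0.0, 0.2]
ft_force: [0.6, -0.4, -0.2]
opening: 0.268
```

Call:
apply_moves:
  increments: "0 0 0.001 0 0 0 1;0 0 0.002 0 0 0 1;0 0 0.002 0 0 0 1"

```text
time_s: 12.45
tcp_pos: [0.5438, 0.1529, 0.1493]
ee_rot: [-180.0, 0.0, 0.2]
ft_force: [-2.5, -0.2, 8.1]
opening: 0.268
```

Contact (8 N up). Release.

Call:
apply_moves:
  increments: "0 0 -0.001 0 0 0 0.7;0 0 -0.001 0 0 0 0.6;0 0 -0.001 0 0 0 0.4;0 0 -0.001 0 0 0 0.2;0 0 -0.001 0 0 0 0;0 0 -0.001 0 0 0 0;0 0 -0.001 0 0 0 0;0 0 -0.001 0 0 0 0"

```text
time_s: 13.12
tcp_pos: [0.5438, 0.1528, 0.1491]
ee_rot: [180.0, 0.0, 0.2]
ft_force: [-1.2, -1.0, 0.3]
opening: 0.789
```

Call:
apply_moves:
  increments: "0 0 0 0 0 0 0;0 0 0 0 0 0 0;0 0 -0.02 0 0 0 0;0 0 -0.05 0 0 0 0;0 0 -0.1 0 0 0 0;0 0 -0.15 0 0 0 0;0 0 -0.2 0 0 0 0;0 0 -0.25 0 0 0 0"

```text
time_s: 13.78
tcp_pos: [0.5437, 0.1524, 0.3015]
ee_rot: [180.0, -0.0, 0.1]
ft_force: [0.9, 0.9, -0.3]
opening: 0.997
```

```bash
python3 -c "
from h import *
for n in('scene','wrist'):
  p=bot.read_camera(n);save(p,n+'8');w=cloud(p)
  for d in bot.trace('hearing_band',p)[:1]:
    q=w[d['mask']];q=q[~np.isnan(q[:,0])];print(d['confidence'],np.percentile(q,[1,50,99],axis=0).round(3).tolist());t=q[q[:,2]>np.percentile(q[:,2],97)-.006];print(t.min(0),t.max(0))
  for t in ('cap_top','cap'): print([(np.round(d['pixel']),round(d['confidence'],2),pt(p,*d['pixel']).round(3)) for d in bot.landmark_of(t,p)])
  if n=='scene': cv2.imwrite('pics/s8c.png',cv2.resize(cv2.cvtColor(p['frame'][120:340,220:440],cv2.COLOR_RGB2BGR),None,fx=2.7,fy=2.7,interpolation=cv2.INTER_CUBIC))
plan(0.55,-0.18,0.29,0)"
```

```text
0.85 [[0.355, 0.015, -0.0], [0.556, 0.154, 0.168], [0.607, 0.164, 0.184]]
[0.50699825 0.13887178 0.17756078] [0.58520731 0.16529717 0.18578756]
[(array([138., 213.]), 0.78, array([ 0.68 , -0.26 ,  0.029])), (array([194., 160.]), 0.66, array([ 0.557, -0.195,  0.154])), (array([242., 185.]), 0.63, array([ 0.433, -0.185,  0.029]))]
[(array([199., 170.]), 0.75, array([ 0.563, -0.17 ,  0.141])), (array([140., 222.]), 0.59, array([ 0.689, -0.239,  0.02 ])), (array([246., 198.]), 0.55, array([ 0.448, -0.15 ,  0.017])), (array([270., 216.]), 0.53, array([ 0.456, -0.056,  0.024]))]
0.62 [[0.475, 0.141, -0.0], [0.557, 0.153, 0.181], [0.607, 0.166, 0.184]]
[0.50941439 0.14072061 0.1775228 ] [0.58514675 0.1648059  0.18519472]
[(array([421., 235.]), 0.9, array([ 0.442, -0.071,  0.029])), (array([484., 236.]), 0.62, array([ 0.441, -0.173,  0.028]))]
[(array([474., 231.]), 0.87, array([ 0.45 , -0.154,  0.028])), (array([414., 228.]), 0.6, array([ 0.454, -0.058,  0.028]))]
t 14.18 tcp [0.5431 0.1528 0.298 ] [1.7991e+02 1.3000e-01 1.8000e-01] q [-60.1  15.4  47.5  99.6 -11.9  70.4 -99.5] F [-0.4  0.3 -0.2] op 0.998
sh [0.0099 0.5547 0.0142] turn [0.0005 0.0007 0.001 ] | mm [  5.9 332.8   8.5] deg [0.1 0.1 0.2]
```

View pics/s8c.png

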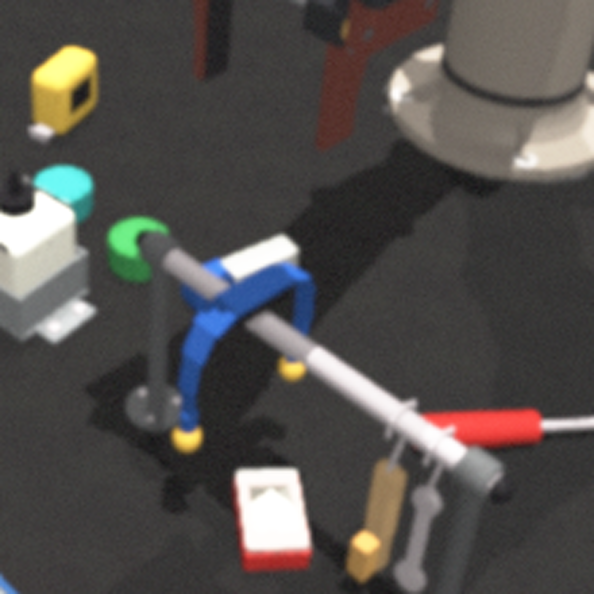

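The band hangs level on the bar, released, with its crown top at z≈0.182. Now to the black cap.

Call:
apply_moves:
  increments: "0 0.06 0 0 0 0 0;0 0.12 0 0 0 0 0;0 0.18 0 0 0 0 0;0.01 0.24 0 0 0 0 0;0.01 0.3 0 0 0 0 0;0.01 0.37 0 0 0 0 0;0.01 0.44 0 0 0 0 0;0.01 0.5 0.01 0 0 0 0"

```text
time_s: 14.85
tcp_pos: [0.5503, -0.15, 0.2934]
ee_rot: [179.9, -0.0, 0.1]
ft_force: [0.8, 0.1, 0.7]
opening: 0.996
```

```bash
python3 -c "
from h import *
plan(0.555,-0.182,0.23,0)"
```

```text
t 14.85 tcp [ 0.5503 -0.15    0.2934] [ 1.7993e+02 -0.0000e+00  1.1000e-01] q [-32.4  17.6  52.9  99.5 -14.8  70.2 -65.6] F [0.8 0.1 0.7] op 0.996
sh [0.0077 0.0533 0.1058] turn [ 0.0004 -0.      0.0006] | mm [ 4.6 32.  63.5] deg [ 0.1 -0.   0.1]
```

Call:
apply_moves:
  increments: "0.007 0.05 0.03 0 0 0 0;0.007 0.05 0.06 0 0 0 0;0.007 0.05 0.1 0 0 0 0;0.007 0.05 0.1 0 0 0 0;0.007 0.05 0.1 0 0 0 0;0.007 0.05 0.1 0 0 0 0"

```text
time_s: 15.35
tcp_pos: [0.5553, -0.1769, 0.2339]
ee_rot: [179.9, 0.0, 0.2]
ft_force: [1.0, -0.5, 0.5]
opening: 0.998
```

```bash
python3 -c "
from h import *
for n in ('wrist','scene','top'):
  p=bot.read_camera(n);save(p,n+'9');w=cloud(p)
  q=w[~np.isnan(w[...,0])]
  c=w[(abs(w[...,0]-0.55)<0.045)&(abs(w[...,1]+0.185)<0.05)&(abs(w[...,2]-0.154)<0.003)]
  print(n,len(c))
  if len(c)>20: print(c.min(0).round(4),c.max(0).round(4),np.median(c,0).round(4),cv2.minEnclosingCircle((c[:,:2]*1000).astype(np.float32)))
  print([(np.round(d['pixel']),round(d['confidence'],2),pt(p,*d['pixel']).round(3)) for d in bot.landmark_of('cap_top',p)])
plan(0.555,-0.182,0.23,0)"
```

```text
wrist 2449
[ 0.5279 -0.2216  0.151 ] [ 0.5796 -0.1703  0.1565] [ 0.5548 -0.196   0.1542] ((553.779296875, -195.95664978027344), 26.527324676513672)
[(array([356.,  79.]), 0.76, array([ 0.677, -0.264,  0.029])), (array([206., 260.]), 0.66, array([ 0.555, -0.133,  0.258])), (array([278., 260.]), 0.57, array([ 0.442, -0.173,  0.028])), (array([300., 213.]), 0.55, array([ 0.552, -0.194,  0.155]))]
scene 266
[ 0.5284 -0.2255  0.1511] [ 0.5806 -0.1696  0.157 ] [ 0.5542 -0.1944  0.1546] ((554.3363647460938, -197.46331787109375), 28.035200119018555)
[(array([138., 212.]), 0.96, array([ 0.679, -0.263,  0.03 ])), (array([194., 160.]), 0.72, array([ 0.558, -0.193,  0.154])), (array([243., 186.]), 0.56, array([ 0.435, -0.177,  0.03 ]))]
top 34
[ 0.5364 -0.1839  0.151 ] [ 0.5642 -0.1684  0.1556] [ 0.5478 -0.175   0.1531] ((550.5924072265625, -178.26373291015625), 14.513082504272461)
[(array([310., 231.]), 0.77, array([ 0.443, -0.063,  0.023])), (array([368., 185.]), 0.37, array([ 0.479, -0.082,  0.654])), (array([386., 144.]), 0.35, array([ 0.534, -0.113,  0.608]))]
t 15.65 tcp [ 0.5555 -0.1769  0.2341] [ 1.7997e+02 -5.0000e-02  2.1000e-01] q [-26.8  22.5  50.8 102.3 -19.2  64.2 -59.5] F [-0.  -0.4 -0.4] op 1.003
sh [-0.0008  0.0085  0.0068] turn [ 0.0002 -0.0003  0.0012] | mm [-0.5  5.1  4.1] deg [ 0.  -0.1  0.2]
```

View pics/wrist9.png

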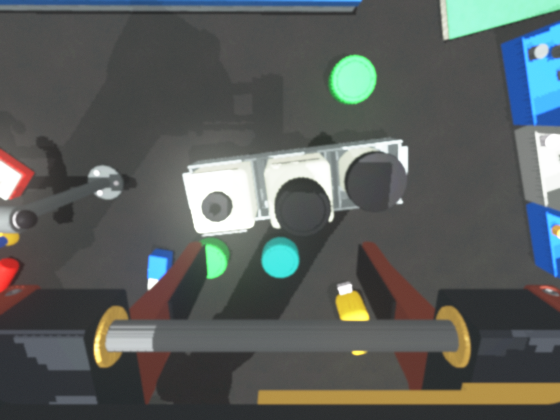

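Candidates in the wrist picture are the black disc (302,207), the green ones (353,79) and (212,258), the turquoise one (280,257) and the jar lid (375,181). The black disc fits: it is 53 mm across, its top is at z=0.154, and it sits on the square bottle in the pocket. Confirming with a crop.

```bash
python3 -c "
import cv2
im=cv2.imread('pics/wrist9.png')[130:270,170:420];cv2.imwrite('pics/w9c.png',cv2.resize(im,None,fx=3,fy=3,interpolation=cv2.INTER_CUBIC))
from h import *
plan(0.554,-0.1955,0.108,0)"
```

```text
t 15.65 tcp [ 0.5555 -0.1769  0.2341] [ 1.7997e+02 -5.0000e-02  2.1000e-01] q [-26.8  22.5  50.8 102.3 -19.2  64.2 -59.5] F [-0.  -0.4 -0.4] op 1.003
sh [-0.0028  0.0309  0.2101] turn [ 0.0002 -0.0003  0.0012] | mm [ -1.7  18.6 126.1] deg [ 0.  -0.1  0.2]
```

View pics/w9c.png

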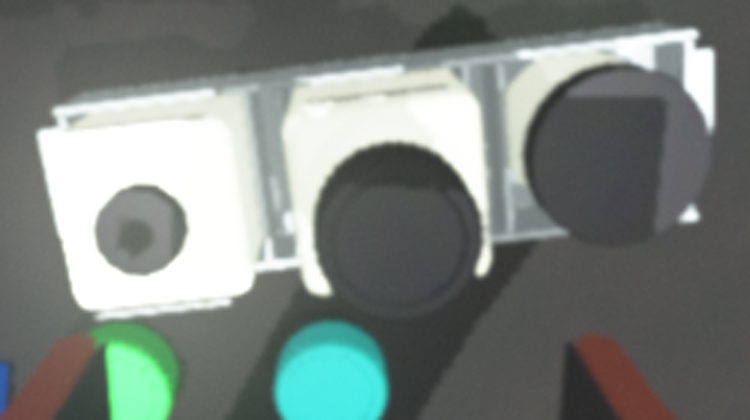

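The crop shows a ribbed black cap on the square bottle. First centre above it, then descend in two stages.

Call:
apply_moves:
  increments: "-0.003 0.031 0.03 0 0 0.001 0;-0.003 0.031 0.06 0 0 0.001 0;-0.003 0.031 0.09 0 0 0.001 0;-0.003 0.031 0.11 0 0 0.001 0;-0.003 0.031 0.11 0 0 0.001 0;-0.003 0.031 0.11 0 0 0.001 0"

```text
time_s: 16.15
tcp_pos: [0.5532, -0.1955, 0.1673]
ee_rot: [180.0, 0.1, 0.0]
ft_force: [0.1, -0.7, 0.5]
opening: 0.997
```

```bash
python3 -c "
from h import *
for n in ('wrist',):
  p=bot.read_camera(n);save(p,n+'10');w=cloud(p)
  c=w[(abs(w[...,0]-0.55)<0.045)&(abs(w[...,1]+0.185)<0.05)&(abs(w[...,2]-0.154)<0.003)]
  print(c.min(0).round(4),c.max(0).round(4),np.median(c,0).round(4),cv2.minEnclosingCircle((c[:,:2]*1000).astype(np.float32)))
plan(0.554,-0.1955,0.108,0)"
```

```text
[ 0.5279 -0.2221  0.151 ] [ 0.58   -0.1701  0.1566] [ 0.5551 -0.196   0.1542] ((553.6397705078125, -196.1826171875), 26.58855628967285)
t 16.2 tcp [ 0.5537 -0.1958  0.168 ] [ 1.7995e+02 -2.0000e-02  1.0000e-02] q [-22.   27.2  47.8 105.7 -23.6  57.5 -54.3] F [0.8 0.2 0.1] op 0.995
sh [ 0.0004 -0.0006  0.1   ] turn [ 0.0003 -0.0001  0.0001] | mm [ 0.2 -0.4 60. ] deg [ 0.1 -0.   0. ]
```

Call:
apply_moves:
  increments: "0 0 0.03 0 0 0 0;0 0 0.06 0 0 0 0;0 0 0.085 0 0 0 0;0 0 0.1 0 0 0 0;0 0 0.1 0 0 0 0;0 0 0.1 0 0 0 1;0 0 0.1 0 0 0 1;0 0 0.1 0 0 0 1"

```text
time_s: 16.87
tcp_pos: [0.5541, -0.1961, 0.1085]
ee_rot: [179.9, -0.1, -0.0]
ft_force: [0.3, 1.0, -0.7]
opening: 0.812
```

Call:
apply_moves:
  increments: "0 0 0 0 0 0 1;0 0 0 0 0 0 1;0 0 0 0 0 0 1;0 0 0 0 0 0 1;0 0 0 0 0 0 1;0 0 0 0 0 0 1"

```text
time_s: 17.37
tcp_pos: [0.5535, -0.1961, 0.1077]
ee_rot: [179.9, -0.0, -0.0]
ft_force: [-0.1, -1.1, 3.4]
opening: 0.601
```

```bash
python3 -c "
from h import *
p=bot.read_camera('scene')
cv2.imwrite('pics/s11c.png',cv2.resize(cv2.cvtColor(p['frame'][80:260,110:310],cv2.COLOR_RGB2BGR),None,fx=3,fy=3,interpolation=cv2.INTER_CUBIC))
plan(0.554,-0.1955,0.103,0)"
```

```text
t 17.42 tcp [ 0.5535 -0.1961  0.1077] [ 1.7995e+02 -2.0000e-02 -2.0000e-02] q [-19.1  31.4  44.3 108.5 -27.8  51.3 -51.1] F [ 0.  -0.3  3.9] op 0.599
sh [ 0.0008 -0.0009  0.0078] turn [ 0.0003 -0.0001 -0.0001] | mm [ 0.5 -0.6  4.7] deg [ 0.1 -0.  -0. ]
```

View pics/s11c.png

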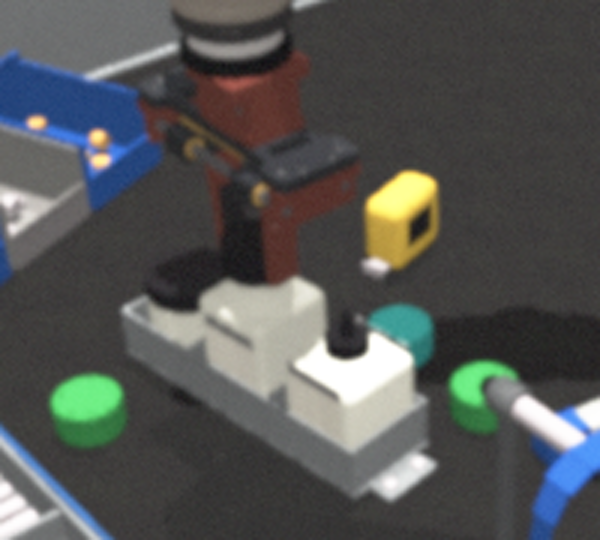

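Cap gripped (52.8 mm). Press down 5 mm.

Call:
apply_moves:
  increments: "0 0 0.002 0 0 0 1;0 0 0.004 0 0 0 1;0 0 0.006 0 0 0 1;0 0 0.008 0 0 0 1;0 0 0.0085 0 0 0 1;0 0 0.0085 0 0 0 1"

```text
time_s: 17.92
tcp_pos: [0.5536, -0.1961, 0.103]
ee_rot: [180.0, -0.0, -0.0]
ft_force: [-1.9, 0.5, 10.7]
opening: 0.601
```

```bash
python3 -c "
from h import *
p=bot.read_camera('wrist');save(p,'w12');w=cloud(p)
c=w[(abs(w[...,0]-0.55)<0.045)&(abs(w[...,1]+0.195)<0.026)&(abs(w[...,2]-0.150)<0.012)&(p['frame'].max(-1)<90)]
print(len(c),np.median(c,0),np.histogram(c[:,2],bins=12,range=(.138,.162)))
plan(0.554,-0.1955,0.103,0)"
```

```text
7951 [ 0.55754276 -0.19542678  0.14951903] (array([ 109,  132,  134,  193,  255, 5199, 1759,   36,   28,   33,   33,
         40]), array([0.138, 0.14 , 0.142, 0.144, 0.146, 0.148, 0.15 , 0.152, 0.154,
       0.156, 0.158, 0.16 , 0.162]))
t 17.97 tcp [ 0.5536 -0.1961  0.103 ] [ 1.7997e+02 -3.0000e-02 -2.0000e-02] q [-18.9  31.8  44.  108.7 -28.1  50.8 -50.8] F [-3.3  0.8 10.1] op 0.599
sh [ 0.0007 -0.001   0.0001] turn [ 0.0002 -0.0002 -0.0001] | mm [ 0.4 -0.6  0. ] deg [ 0. -0. -0.]
```

View pics/w12.png

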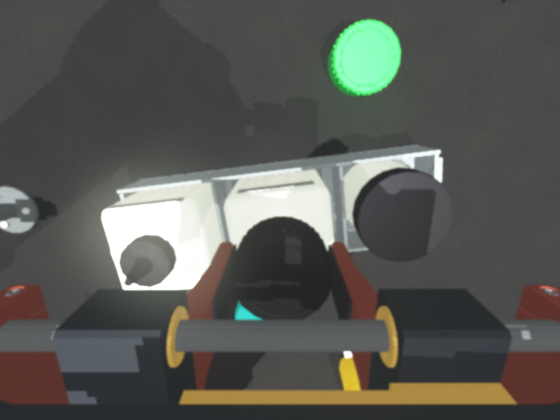

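Cap top down 4.7 mm at 10.5 N. Twisting anticlockwise (yaw up = −z tool turn) while holding down.

Call:
apply_moves:
  increments: "0 0 0.001 0 0 -0.02 1;0 0 0.001 0 0 -0.045 1;0 0 0.001 0 0 -0.07 1;0 0 0.001 0 0 -0.095 1;0 0 0.001 0 0 -0.12 1;0 0 0.001 0 0 -0.145 1;0 0 0.001 0 0 -0.17 1;0 0 0.001 0 0 -0.18 1"

```text
time_s: 18.63
tcp_pos: [0.5545, -0.1963, 0.103]
ee_rot: [179.9, -0.1, 32.6]
ft_force: [-0.3, 0.0, 10.3]
opening: 0.603
```

```bash
python3 -c "
from h import *
p=bot.read_camera('wrist');save(p,'w13');w=cloud(p)
c=w[(abs(w[...,0]-0.55)<0.045)&(abs(w[...,1]+0.195)<0.026)&(abs(w[...,2]-0.150)<0.012)&(p['frame'].max(-1)<90)]
print(len(c),np.median(c,0)); print(bot.sense()['ft_torque'])
plan(0.5536,-0.1961,0.1027,66)"
```

```text
8606 [ 0.55876706 -0.19506113  0.14953316]
[-0.01331351  0.29844541 -0.06261945]
t 18.68 tcp [ 0.5545 -0.1962  0.103 ] [ 1.7989e+02 -1.1000e-01  3.2610e+01] q [-13.   29.2  35.3 108.3 -21.9  49.2 -24. ] F [-0.1  0.2 10.1] op 0.598
sh [-0.0012 -0.001   0.0005] turn [ 0.0008 -0.0004 -0.1855] | mm [-0.7 -0.6  0.3] deg [  0.1  -0.1 -33.4]
```

View pics/w13.png

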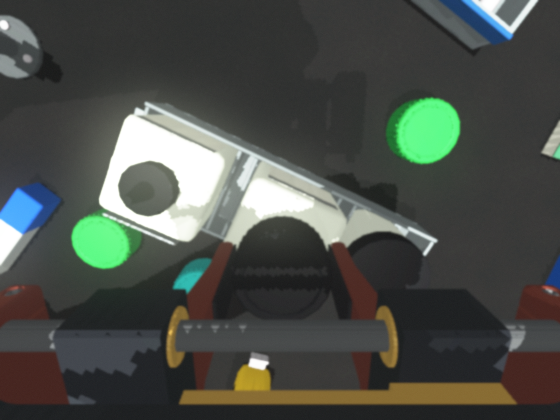

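Call:
apply_moves:
  increments: "-0.001 0 0.001 0 0 -0.02 1;-0.001 0 0.001 0 0 -0.045 1;-0.001 0 0.001 0 0 -0.07 1;-0.001 0 0.001 0 0 -0.095 1;-0.001 0 0.001 0 0 -0.12 1;-0.001 0 0.001 0 0 -0.145 1;-0.001 0 0.001 0 0 -0.17 1;-0.001 0 0.001 0 0 -0.185 1"

```text
time_s: 19.35
tcp_pos: [0.5543, -0.1965, 0.1025]
ee_rot: [179.8, -0.0, 65.9]
ft_force: [-0.4, 0.4, 10.9]
opening: 0.597
```

Call:
apply_moves:
  increments: "0 0 0 0 0 0 1;0 0 0 0 0 0 1"

```text
time_s: 19.52
tcp_pos: [0.5543, -0.1965, 0.1025]
ee_rot: [179.8, -0.0, 65.7]
ft_force: [-0.4, 0.3, 11.3]
opening: 0.597
```

```bash
python3 -c "
from h import *
p=bot.read_camera('scene')
cv2.imwrite('pics/s14c.png',cv2.resize(cv2.cvtColor(p['frame'][80:260,110:310],cv2.COLOR_RGB2BGR),None,fx=3,fy=3,interpolation=cv2.INTER_CUBIC))
print(bot.sense()['ft_torque'])
plan(0.5536,-0.1961,0.1027,66)"
```

```text
[0.02229519 0.17313724 0.03456113]
t 19.57 tcp [ 0.5543 -0.1965  0.1025] [ 1.7982e+02 -2.0000e-02  6.5710e+01] q [ -6.9  27.4  26.7 108.  -16.1  48.1   3.8] F [-0.7  0.6 10.9] op 0.602
sh [ 0.0001 -0.0014 -0.0003] turn [ 0.001  -0.0001 -0.0016] | mm [ 0.  -0.8 -0.2] deg [ 0.2 -0.  -0.3]
```

View pics/s14c.png

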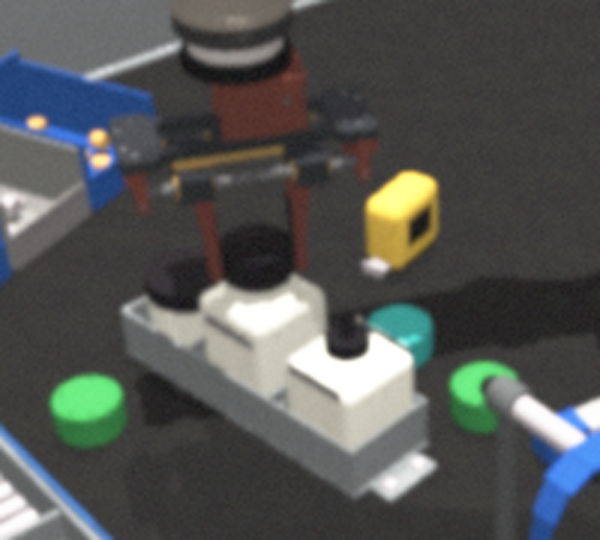

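Lift a little and check the force, in case the cap is still hooked.

Call:
apply_moves:
  increments: "0 0 -0.003 0 0 0 1;0 0 -0.006 0 0 0 1;0 0 -0.009 0 0 0 1;0 0 -0.012 0 0 0 1;0 0 -0.015 0 0 0 1;0 0 -0.018 0 0 0 1;0 0 -0.018 0 0 0 1;0 0 -0.018 0 0 0 1"

```text
time_s: 20.23
tcp_pos: [0.5523, -0.1958, 0.1114]
ee_rot: [-179.9, 0.0, 65.7]
ft_force: [0.4, 0.3, -0.1]
opening: 0.601
```

```bash
python3 -c "
from h import *
p=bot.read_camera('scene')
cv2.imwrite('pics/s15c.png',cv2.resize(cv2.cvtColor(p['frame'][80:260,110:310],cv2.COLOR_RGB2BGR),None,fx=3,fy=3,interpolation=cv2.INTER_CUBIC))
w=cloud(p)
c=w[(abs(w[...,0]-0.56)<0.045)&(abs(w[...,1]+0.195)<0.045)]
print(np.histogram(c[:,2],bins=16,range=(.09,.17)))
plan(0.5536,-0.1961,0.1627,66)"
```

```text
(array([ 76,  99, 186, 120,  83,  30,  23,   9,  35,  59,  62,  60,  70,
       256,  47,  26]), array([0.09 , 0.095, 0.1  , 0.105, 0.11 , 0.115, 0.12 , 0.125, 0.13 ,
       0.135, 0.14 , 0.145, 0.15 , 0.155, 0.16 , 0.165, 0.17 ]))
t 20.28 tcp [ 0.5523 -0.1958  0.1114] [-1.7994e+02  5.0000e-02  6.5700e+01] q [ -7.2  26.7  27.1 107.7 -15.6  49.3   3.4] F [ 0.8  0.6 -0.6] op 0.602
sh [ 0.0003  0.002  -0.0855] turn [-0.0003  0.0003 -0.0016] | mm [  0.2   1.2 -51.3] deg [-0.1  0.  -0.3]
```

View pics/s15c.png

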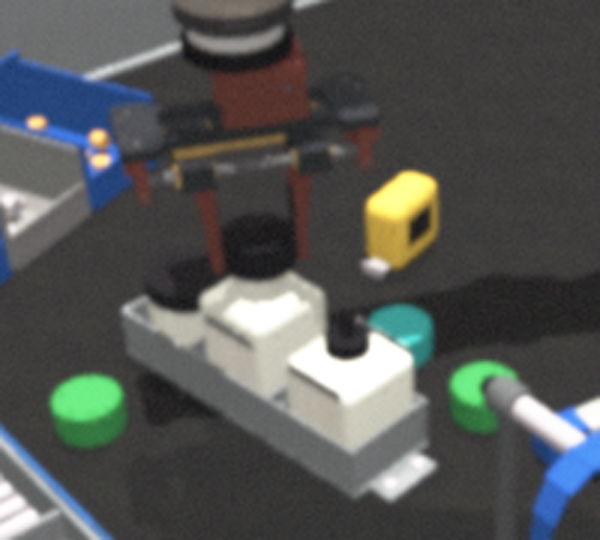

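Free (no pull on the bottle). Lifting straight up.

Call:
apply_moves:
  increments: "0 0 -0.008 0 0 0 1;0 0.001 -0.02 0 0 0 1;0 0.001 -0.035 0 0 0 1;0 0.001 -0.05 0 0 0 1;0 0.001 -0.07 0 0 0 1;0 0.001 -0.09 0 0 0 1;0 0.001 -0.1 0 0 0 1;0 0.001 -0.1 0 0 0 1"

```text
time_s: 20.95
tcp_pos: [0.5545, -0.1967, 0.174]
ee_rot: [179.8, -0.0, 65.7]
ft_force: [0.7, 0.1, -0.4]
opening: 0.602
```

Call:
apply_moves:
  increments: "0 0 0 0 0 0 1;0 0 0 0 0 0 1;0 0 0 0 0 0 1;0 0 0 0 0 0 1"

```text
time_s: 21.28
tcp_pos: [0.5529, -0.1961, 0.1712]
ee_rot: [-179.9, 0.1, 65.7]
ft_force: [0.7, -0.1, -0.2]
opening: 0.602
```

```bash
python3 -c "
from h import *
p=bot.read_camera('scene');save(p,'scene16')
cv2.imwrite('pics/s16c.png',cv2.resize(cv2.cvtColor(p['frame'][60:310,110:390],cv2.COLOR_RGB2BGR),None,fx=2.4,fy=2.4,interpolation=cv2.INTER_CUBIC))
w=cloud(p)
for t in('cap_top','cap','mouth','crown_top','bottle'): print(t,[(np.round(d['pixel']),round(d['confidence'],2),pt(p,*d['pixel']).round(3)) for d in bot.landmark_of(t,p)][:4])
for t in('hearing_band','bottle','cap'):
  for d in bot.trace(t,p)[:1]:
    q=w[d['mask']];q=q[~np.isnan(q[:,0])];print(t,d['confidence'],np.percentile(q,[2,50,98],axis=0).round(3).tolist())
plan(0.5536,-0.1961,0.17,66);print(bot.sense()['dq'].round(2))"
```

```text
cap_top [(array([191., 137.]), 0.92, array([ 0.564, -0.186,  0.217])), (array([243., 184.]), 0.68, array([ 0.431, -0.184,  0.03 ])), (array([137., 213.]), 0.61, array([ 0.681, -0.26 ,  0.03 ])), (array([229., 229.]), 0.6, array([ 0.57 , -0.064,  0.047]))]
cap [(array([143., 222.]), 0.75, array([ 0.681, -0.238,  0.016])), (array([274., 215.]), 0.56, array([0.558, 0.066, 0.161])), (array([245., 195.]), 0.55, array([ 0.503, -0.089,  0.088]))]
mouth []
crown_top [(array([312., 227.]), 0.93, array([0.547, 0.152, 0.183]))]
bottle [(array([199., 212.]), 0.78, array([ 0.584, -0.151,  0.048])), (array([225., 226.]), 0.27, array([ 0.571, -0.076,  0.049]))]
hearing_band 0.95 [[0.4, 0.077, 0.023], [0.56, 0.155, 0.171], [0.606, 0.164, 0.184]]
bottle 0.88 [[0.521, -0.221, 0.047], [0.569, -0.179, 0.1], [0.59, -0.159, 0.144]]
cap 0.94 [[0.655, -0.282, 0.002], [0.681, -0.249, 0.027], [0.702, -0.236, 0.031]]
t 21.73 tcp [ 0.5533 -0.1963  0.1718] [-1.7999e+02  4.0000e-02  6.5690e+01] q [ -9.   22.5  29.  104.7 -12.9  56.1   1.1] F [ 0.2  0.  -0.2] op 0.601
sh [0.0005 0.0003 0.0029] turn [-0.      0.0002 -0.0017] | mm [0.3 0.2 1.8] deg [-0.   0.  -0.3]
[-0.03 -0.06 -0.01 -0.01 -0.06  0.04  0.  ]
```

View pics/s16c.png

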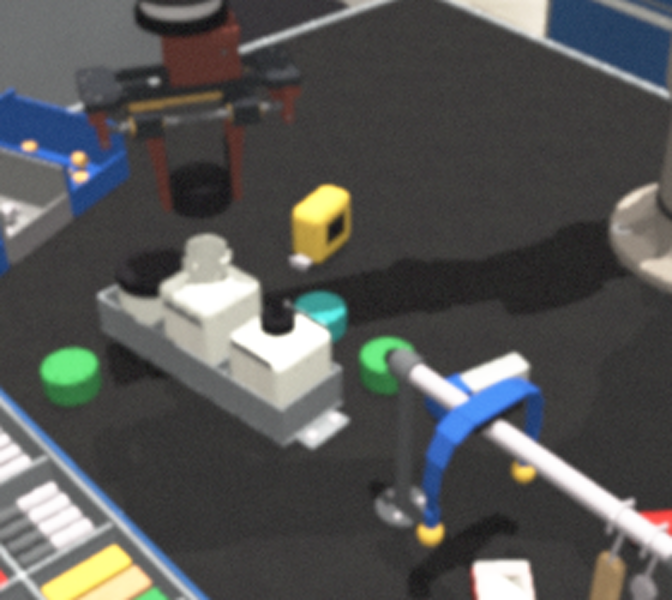

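The cap is held level about 47 mm above the open mouth, the bottle stands in its holder, and the band is on the bar. Handing in.

```bash
python3 -c "
from h import *
print(bot.sign_off())"
```

```text
the job is handed in; nothing more can be done
None
```

The hearing band hangs on the bare bar of the rail, and the degreaser cap is off and held above the open bottle. I handed the job in at about 21.7 s; `sign_off()` gave no verdict.

**Band:** I lifted it off the cap, lowered it over the bar with an arm on each side, and let go. In the last picture it hangs level and clear of the gripper. Its crown top is at z ≈ 0.183 m and its position along the bar is y ≈ 0.152 m, inside the bare stretch.

**Cap:** I gripped it, pressed it down about 4.7 mm at roughly 10.5 N, turned the gripper 66° anticlockwise while holding it down, and lifted. No pull showed on the bottle as it came off. I did not measure the cap's own rotation; that it turned rests on it coming off freely.

**Last checks:** The cap is gripped at an opening of 0.60 (53 mm). It is level and still, about 47 mm above the rim and within a few millimetres of the mouth line. The bottle's rim is at z ≈ 0.144 m, so it is standing in its holder. The bystanders look unmoved in the last picture, but I did not measure them.

**What went wrong or disagreed:**
- **Fingertip height:** the cameras put the fingertips about 25 mm above the reported TCP, not 14 mm ahead of it as the description says. My first grasp of the band therefore closed on air above it. I opened, re-measured from the cameras, and used their value from then on.
- **Detector:** at the end it still proposed the green look-alikes as "cap", and I ignored those.

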